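Clip the relay module onto the control panel rail

ROBOT

A 6-joint arm with a two-finger parallel gripper is mounted at the origin on the work surface. World frame = base frame: x ahead of the robot, y to its left, z up, the work surface at z = 0. Lengths are in m, angles in rad, forces in N, time in s.
With the tool pointing down it reaches from about 0.3 to 0.875 m from the base axis. Payload 6.4 kg.
Tool frame: the origin (TCP) lies where the fingers leave the gripper's body, on its centre line; the fingertips stand 73 mm ahead of it and the grasp point (between the pads) lies 54 mm ahead of it (ctrl.pinch_z is the distance from the TCP to the grasp point, in m); z points along the fingers, y is the direction in which the jaws open and shut (so a half turn about z gives the same grasp; the last joint's range is limited). The gripper opens to 85 mm and grips with 20 to 120 N. Pads are 22 mm wide; open, the fingers measure 114 mm over their backs; the gripper's body (76 mm by 85 mm) begins 54 mm behind the grasp point. The pads swing forward as they close: fully open they stand 13 mm farther back than shut.
Start: joints at [1.143, 0.181, 1.607, -0, 1.354, -0.206], TCP at [0.126, 0.561, 0.304] pointing down, gripper open.
Joint ranges: [-2.99, 2.99], [-0.89, 2.07], [0.3, 2.58], [-1.14, 4.28], [0, 2.63], [-3.12, 3.12]. Speed limits (rad/s): [2.57, 2.57, 3.01, 3.14, 3.14, 3.14].

INTERFACE

Orientations are given as a unit quaternion [w, x, y, z].
In Python, from bench import ctrl, camera, camera_model gives the robot as it stands.
- The arm moves only by the tool arm_command, never from a script. Its argument "series" is a list of rows, each a list of 7 numbers: the shift along the tool's x, y, z in m, then the turn, a rotation vector about the tool's x, y, z in degrees, then the finger opening in m, from 0 to 0.0854. In form: [[tx, ty, tz, rx, ry, rz, gripper], ...]. A call has exactly 5 rows; each row is the pose to reach, as a shift and turn from the pose commanded when the call began, along the tool's axes at that moment; what a row does not reach only later rows make up. A row lasts 1/10 s, in which the tool goes at most 50 mm and 8.59 degrees, less where a joint would pass 70% of its speed; a pose out of reach is approached as far as the arm can. A call with a gripper value outside its range is refused whole. The fingers move at their own pace and stop on an object; the grip force is fixed at half the most. Time passes only in rows, so rows that repeat a pose let the fingers close, or fill a call up. It gives the time, the measured TCP pose, the force and the opening at its end, in the units of the state.
- ctrl.get_obs(): the state, without advancing time (a new reading comes with each control period).
- camera(name): name is "side" or "top"; returns (picture, depth): 384x512x3 uint8, red, green, blue; 384x512 float32, m along the optical axis (not along the pixel's ray), 0 where there is no reading.
- camera_model(name): a dict with "K" (3x3 intrinsics, pixels), "position" and "attitude" of the camera in the world. Camera axes: x right, y down, z forward; pixel columns grow to the right and rows downward; lengths in m; the calibration is good to about 2 mm. A picture is of the moment at which its call begins. camera_model takes no time and is no camera call.
- ctrl.hand_in(): hands the job in, once; it reports no verdict.
The state is a dict: "time_s": time; "q": joint angles; "dq": joint speeds; "joint_efforts": joint torques, N m; "eef_pos": TCP position; "eef_rot": TCP orientation; "wrist_force": force on the tool from outside, world axes, zero at the start; "torque": the same for the moment, N m; "opening": opening from 0.0 (shut) to 1.0 (fully open).
Only numpy, scipy, OpenCV 4.12 (cv2) and the standard library are available. Lean on these libraries where they do the work, as an engineer would, in place of code of your own. Each camera call takes 0.05 s, during which the arm holds its last target. There are 200 camera calls.

TASK

Take the black relay module with the red face and clip it onto the steel rail of the machine's control panel, about midway between the blocks already there: hold it tilted, hook its fixed lip gently under the rail's far edge (away from the robot and the wiring duct), then rock it down until its orange sprung foot snaps under the near edge and it sits flush and released. Don't force it against the rail while hooking and rocking, and leave the white spare module and the tools, parts and other blocks as they are.

Things in the scene. Friction and masses are not known exactly. Their poses are not given: they have to be found in the camera images.
- module: black relay module with a red face, 0.17 to 0.34 kg: lower block 72 (x) x 40 (y) x 46 (z) mm, centred upper block 44 x 40 mm up to z = 66 mm. Origin: centre of the flat seating face under the lower block, 12 mm above the bench at the start (it stands on hook and foot). Rigid hook under its +x end, roughly away from the robot at the start, orange sprung foot under its -x end
- lip (a point): upper edge of the lip's tip, at (15.5, 0, -5.5) mm in the module's frame. The hook is 36 mm wide: its stem hangs to z = -12 mm with its face to -x at x = 18.5 mm; from it the lip runs 3 mm towards -x (z -10 to -5.5 mm), leaving a slot 5.5 mm high and 3 mm deep between lip and seating face for the rail's flange
- grip (a point): point inside the module 52 mm above its seating face, on its middle: a good grasp, fingers closing along the module's y (40 mm)
- module_foot (a joint): orange sprung foot of the module: 0 = out at rest and when clicked home, up to 0.008 m when pushed outward (module -x). Spring 4.5 N at 0, 900 N/m; rocking home takes about 5 to 14 N down at the foot. With the lip hooked, the foot meets the rail's other edge at 14 to 18 degrees of tilt and snaps under it at 2 to 5 degrees
- foot_nose (a point): where the foot's nose is at rest, fixed to the module at (-13.5, 0, -4.2) mm: the nose has a flat top at this height and its tip is 1 mm lower; from the tip a slippery ramp runs outward to x = -19 mm at z = -12 mm, so the rail's edge pushes the foot out as the module goes down
- panel: aluminium control panel plate, 200 (x) x 300 (y) x 10 mm, lying fixed on the bench; origin centre of its underside. A steel rail 35 mm wide and 276 mm long runs along its y over its middle. The module belongs on it with its lip at the rail's +x edge, its x and y along the plate's. A closed wiring duct 32 mm high covers x = -89 to -67 mm
- gap (a point): point on the panel, height of the rail's flange tops (34 mm above the plate's underside), midway between the blocks, on the plate's middle line. The rail's own middle may be up to 15 mm off it in panel x, either way, because of its slotted holes: not told, see or feel it. The rail does not slide; its height and direction are exact
- rail_edge (a point): top of the rail's +x edge if the rail were on the plate's middle line: (17.5, 0, 34) mm in the panel's frame; the true edge is up to 15 mm off in panel x. Hat section: flanges 3 mm thick, overhanging 7 mm free on both sides, 21 mm free height below them
- terminals (a point): on the panel: top of the row of terminal blocks standing on the rail, at (0, 108, 70) mm (it shifts in panel x with the rail); with its black end clamp the row starts at panel y = +74 mm
- fuse (a point): on the panel: top of the white and black fuse holder standing on the rail, at (0, -100, 90) mm (it shifts in panel x with the rail); with its black end clamp it starts at panel y = -74 mm
- spare: white spare module with a blue face, of the same shape; not to be used. Origin: centre of its seating face, 12 mm above the bench
- nut: large steel hex nut, 55 mm across flats, 29 mm high, lying flat; origin centre of underside
- stud: dark steel bolt standing on its head, head 38 mm across, 72 mm high; origin centre of underside
- socket: steel socket, 42 mm across, 58 mm high; origin centre of underside
- wrench: steel wrench 200 mm long lying along its x; origin centre of underside
- screwdriver: screwdriver with red handle lying along its x; origin centre of underside
- oilcan: green can 54 mm across, 110 mm high; origin centre of underside
Things that resemble listed ones, but are neither listed nor needed, are in the scene too. Leave any purple look-alike of the module alone.

How it is judged:
On the way, in this order (a step that is already met when the one before it is completed fails the run):
1. the module is held tilted (0.1 to 0.6 rad, foot side up) over the gap with the lip below the rail's flange and in touch with the rail (angle between the z axis of module and the z axis of panel, either way round between 0.1 and 0.6 rad and z of lip in the frame of panel between 0.016 and 0.032 m and x of lip in the frame of panel between -0.004 and 0.034 m and contact force between module and panel above 0.5 N), for 0.05 s.
2. the foot is pushed out by the rail's edge as the module is rocked down (value of joint module_foot above 0.002 m and angle between the z axis of module and the z axis of panel, either way round below 0.2 rad and contact force between module and panel above 0.5 N).
At the end, for the whole second after the job is handed in: the module sits clipped on the rail, foot sprung back (under 1 mm), flush within 0.03 rad and 1.5 mm in height, square to the rail within 0.05 rad, within 25 mm of the middle of the gap along the rail, its lip at the rail's +x edge, at rest (value of joint module_foot below 0.001 m and angle between the z axis of module and the z axis of panel, either way round below 0.03 rad and angle between the x axis of module and the x axis of panel, either way round below 0.05 rad and z of module in the frame of panel between 0.032 and 0.0355 m and x of module in the frame of panel between -0.0185 and 0.0185 m and y of module in the frame of panel between -0.025 and 0.025 m and x of lip in the frame of panel above -0.004 m and linear speed of module below 0.02 m/s); the robot touches nothing.
It fails at once if the module is pushed against the panel or rail with more than 15 N while it is tilted by more than 0.25 rad (feeling for the edge and hooking) (contact force between module and panel above 15 N and angle between the z axis of module and the z axis of panel, either way round above 0.25 rad).
It fails at once if the module is forced against the panel or rail with more than 40 N while it is still tilted by more than 0.1 rad (rocking; the short knock of the click itself does not count) (contact force between module and panel above 40 N and angle between the z axis of module and the z axis of panel, either way round above 0.1 rad).
It fails at once if the robot pushes on the panel, rail or its blocks with more than 20 N (contact force between any of the arm, the fingers and panel above 20 N).
It fails at once if the spare module, nut, bolt, socket, wrench, screwdriver or can is moved by more than 15 mm (distance of any of spare, nut, stud, socket, wrench, screwdriver, oilcan from where it was at the start of the episode above 0.015 m).
It also fails if it takes over 58 s, if anything falls off the work surface, if the arm or the gripper's body presses on something with over 40 N, if the wrist force passes 120 N, or if a joint passes its speed limit or range.

## Working session

There is one attempt and no reset: what is moved stays moved. The work goes in short steps, Python scripts to look and compute and a tool call to move; the robot and the scene stay as the last step left them, time stands still between calls to the robot, and variables do not carry over. Pictures are saved under pics/ and viewed, about 8 in all and at most 12, crops included, and the job is handed in when it is done.

Besides the shell and the picture viewer there is one more tool, called after "Emit:" by a JSON object that holds its "name" and its "arguments". arm_command: Moves the arm, as the interface text tells. Its arguments: {"type":"object","properties":{"series":{"type":"array","items":{"type":"array","items":{"type":"number"}}}},"required":["series"]}

```bash
mkdir -p pics
cat > h.py <<'E'
import numpy as np, cv2
from scipy.spatial.transform import Rotation as R
from bench import ctrl, camera, camera_model
def cam(n,f):
    p,d=camera(n); np.savez('pics/'+f+'.npz',p=p,d=d); cv2.imwrite('pics/'+f+'.png',p[:,:,::-1]); return p,d
def rotq(q): return R.from_quat(np.roll(q,-1)).as_matrix()
def world(n,d):
    m=camera_model(n);K=np.array(m['K']);A=np.array(m['attitude'])
    A=rotq(A) if A.size==4 else A.reshape(3,3)
    v,u=np.mgrid[:d.shape[0],:d.shape[1]]
    P=np.stack([(u-K[0,2])/K[0,0]*d,(v-K[1,2])/K[1,1]*d,d],-1)
    return P@A.T+np.array(m['position'])
E
python3 - <<'E'
from h import *
for n in('top','side'):
    print(camera_model(n)); cam(n,n+'0')
a=cv2.imread('pics/top0.png');b=cv2.imread('pics/side0.png')
cv2.imwrite('pics/t1.png',cv2.resize(a,(800,600)));cv2.imwrite('pics/s1.png',cv2.resize(b,(800,600)))
print(ctrl.get_obs())
E
```

```text
{'K': array([[447.99408553,   0.        , 253.25145005],
       [  0.        , 447.99408553, 196.41478501],
       [  0.        ,   0.        ,   1.        ]]), 'position': array([0.41537597, 0.01151017, 1.22513198]), 'attitude': array([-0.053978  ,  0.71473955, -0.69566921,  0.04772937])}
{'K': array([[404.99700102,   0.        , 246.44197309],
       [  0.        , 404.99700102, 189.96106782],
       [  0.        ,   0.        ,   1.        ]]), 'position': array([0.45056075, 0.70930164, 0.90050313]), 'attitude': array([ 0.03727481, -0.08203121,  0.93230842, -0.35026058])}
{'time_s': 0.1, 'q': array([ 1.14272866e+00,  1.81465587e-01,  1.60789404e+00,  3.76731329e-05,
        1.35382640e+00, -2.06315604e-01]), 'dq': array([-0.00011937, -0.00185179, -0.00137445,  0.00053233,  0.00168709,
       -0.0007772 ]), 'joint_efforts': array([-6.47085271e-04, -4.45873618e+01, -3.52240670e+01, -3.37687943e-04,
        4.10866269e-03, -8.33280581e-06]), 'eef_pos': array([0.12628551, 0.5605689 , 0.30308157]), 'eef_rot': array([-2.65959979e-04,  1.10653006e-01,  9.93858781e-01, -7.51206329e-04]), 'wrist_force': array([0.63709235, 0.36809502, 0.18994576]), 'torque': array([ 0.02942219, -0.0155934 ,  0.00208209]), 'opening': 1.00294121269165}
```

View pics/t1.png

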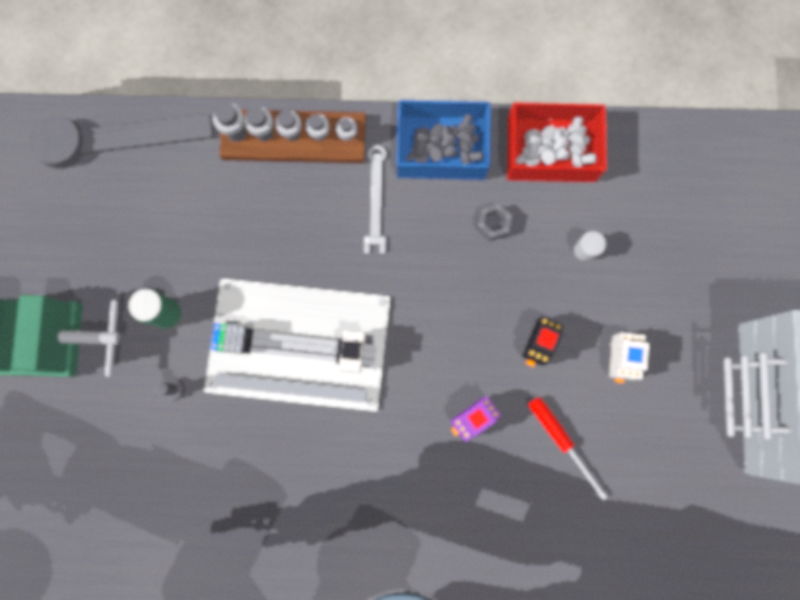

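View pics/s1.png

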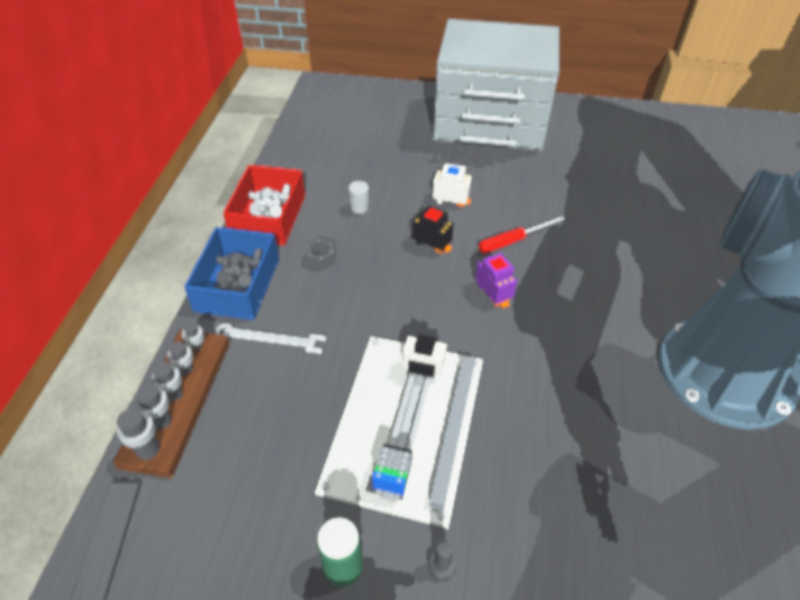

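The top view shows three similar modules:
- black with a red face at (545,340)
- white with a blue face at (630,357), the spare
- purple with a red face at (475,418), the look-alike

The black one fits the description. The panel is at (298,345), with the rail running along y between the terminal row (232,337) and the fuse holder (352,350). I'll measure and confirm in an enlarged crop.

Run:
```python
from h import *
z=np.load('pics/top0.npz');p,d=z['p'].astype(int),z['d'];W=world('top',d)
s=512/800
def box(u0,v0,u1,v1):
    m=np.zeros(d.shape,bool);m[int(v0*s):int(v1*s),int(u0*s):int(u1*s)]=1;return m&(d>0)
bench=W[box(440,230,470,280)];print('bench z',np.median(bench[:,2]),bench[:,2].std())
def rect(m,name):
    P=W[m];c,sz,a=cv2.minAreaRect((P[:,:2]*1000).astype(np.float32));
    print(name,m.sum(),'c',np.round(c,1),'sz',np.round(sz,1),'ang',round(a,2),'zmed',np.median(P[:,2]).round(4),'mean',P[:,:2].mean(0).round(4))
M=box(510,300,582,378);Z=W[...,2]
rect(M&(Z>.035)&(Z<.2),'mod all');rect(M&(Z>.068),'mod top')
r=M&(p[...,0]>150)&(p[...,1]<60);rect(r,'red')
o=M&(p[...,0]>150)&(p[...,1]>80)&(p[...,1]<150)&(p[...,2]<70);rect(o,'orange/yellow')
B=box(195,268,405,420)
pl=B&(Z>.006)&(Z<.2)
pl2=cv2.morphologyEx(pl.astype(np.uint8),cv2.MORPH_OPEN,np.ones((3,3)))>0;rect(pl2,'plate')
rect(B&(abs(Z-.042)<.006)&(W[...,1]<.5),'duct?')
# rail between blocks
Rr=box(255,325,335,365)
for lo,hi in((.026,.04),):rect(Rr&(Z>lo)&(Z<hi),'rail')
Q=W[Rr&(Z>.026)&(Z<.04)]
print(np.percentile(Q[:,2],[5,50,95]))
im=z['p'][:,:,::-1]
def crop(u0,v0,u1,v1,w,h):return cv2.resize(np.ascontiguousarray(im[int(v0*s):int(v1*s),int(u0*s):int(u1*s)]),(w,h),interpolation=cv2.INTER_CUBIC)
cv2.imwrite('pics/c1.png',np.hstack([crop(195,265,405,425,460,350),crop(510,295,590,380,330,350)]))
```

```text
bench z -0.00042816582462790187 0.002519487841578366
mod all 486 c [ 536.1 -225.9] sz [40.5 73. ] ang 67.5 zmed 0.0748 mean [ 0.5337 -0.2231]
mod top 279 c [ 536.  -225.7] sz [40.4 44.5] ang 67.01 zmed 0.0777 mean [ 0.5355 -0.2254]
red 115 c [ 537.5 -225.1] sz [27.8 27.8] ang 69.44 zmed 0.0783 mean [ 0.5373 -0.2252]
orange/yellow 8 c [ 503.3 -213.1] sz [12.7  1.4] ang 63.13 zmed 0.0142 mean [ 0.5031 -0.2129]
plate 6767 c [523.  194.5] sz [300.3 200.1] ang 85.39 zmed 0.0113 mean [0.5192 0.1916]
duct? 78 c [485.5 191. ] sz [260.9 100.9] ang 85.9 zmed 0.0375 mean [0.5021 0.2022]
rail 350 c [515.8 197.2] sz [139.4  35.1] ang 85.15 zmed 0.0323 mean [0.5159 0.1961]
[0.02797068 0.03231948 0.03670452]
```

View pics/c1.png

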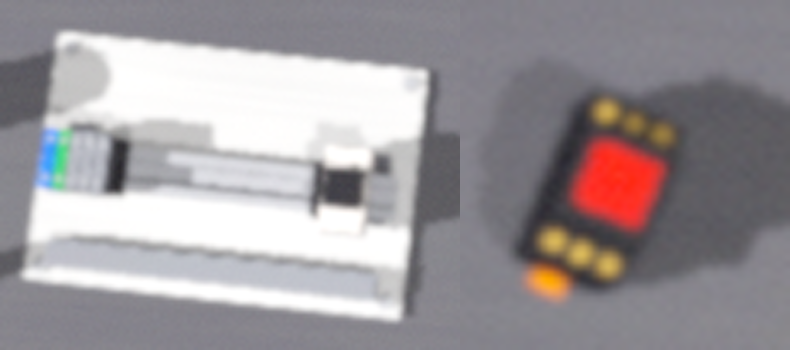

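The crop confirms the black module with red face, its orange foot at the lower left (548,280), so its +x points away from the robot. The rail sits about 7 mm towards the duct from the plate's middle line, and is visible between the blocks at about (215,170). Next I'll plan the grasp.

```bash
cat >> h.py <<'E'
def tool_R(yaw,tilt,flip):
    "module axes for yaw (deg), foot-up tilt (deg); tool z = -module z, tool y = +-module y"
    M=R.from_euler('z',yaw,degrees=True).as_matrix()@R.from_euler('y',tilt,degrees=True).as_matrix()
    s=-1 if flip else 1
    return M, np.stack([-s*M[:,0],s*M[:,1],-M[:,2]],1)
def plan(pos,Rt,o=None):
    o=o or ctrl.get_obs();T=rotq(o['eef_rot']);p=np.array(o['eef_pos'])
    return np.round((T.T@(np.array(pos)-p))*1000,2),np.round(R.from_matrix(T.T@Rt).as_rotvec(degrees=True),2)
E
python3 - <<'E'
from h import *
print('pinch',ctrl.pinch_z)
for f in(0,1):
    M,T=tool_R(-22.7,0,f); print(f,plan([.536,-.2258,.200],T)); M,T2=tool_R(-4.6,0,f);print(' then to panel',R.from_matrix(T.T@T2).as_rotvec(degrees=True).round(1))
T=rotq(ctrl.get_obs()['eef_rot']);print(T.round(3))
E
```

```text
pinch 0.0539
0 (array([-572.68, -676.84,  103.92]), array([-0.09, -0.01,  9.99]))
 then to panel [  0.    0.  -18.1]
1 (array([-572.68, -676.84,  103.92]), array([ 2.0000e-02, -1.3000e-01, -1.7001e+02]))
 then to panel [  0.    0.  -18.1]
[[-0.976  0.22  -0.001]
 [ 0.22   0.976 -0.001]
 [ 0.    -0.002 -1.   ]]
```

Emit:
{"name": "arm_command", "arguments": {"series": [[-0.0286, -0.0338, 0, 0, 0, 0, 0.0854], [-0.0572, -0.0676, 0, 0, 0, 0, 0.0854], [-0.0858, -0.1014, 0, 0, 0, 0, 0.0854], [-0.1144, -0.1352, 0, 0, 0, 0, 0.0854], [-0.143, -0.169, 0, 0, 0, 0, 0.0854]]}}

```text
time_s: 0.6
eef_pos: [0.229, 0.3629, 0.3035]
eef_rot: [-0.0, 0.11, 0.994, -0.0]
wrist_force: [1.2, 0.1, 0.6]
opening: 0.999
```

Emit:
{"name": "arm_command", "arguments": {"series": [[-0.0286, -0.0338, 0, 0, 0, 0, 0.0854], [-0.0572, -0.0676, 0, 0, 0, 0, 0.0854], [-0.0858, -0.1014, 0, 0, 0, 0, 0.0854], [-0.1144, -0.1352, 0, 0, 0, 0, 0.0854], [-0.143, -0.169, 0, 0, 0, 0, 0.0854]]}}

```text
time_s: 1.1
eef_pos: [0.3313, 0.1667, 0.3039]
eef_rot: [0.0, 0.111, 0.994, 0.0]
wrist_force: [1.5, 0.4, -0.1]
opening: 1.003
```

Emit:
{"name": "arm_command", "arguments": {"series": [[-0.0286, -0.0338, 0, 0, 0, 2, 0.0854], [-0.0572, -0.0676, 0, 0, 0, 4, 0.0854], [-0.0858, -0.1014, 0, 0, 0, 6, 0.0854], [-0.1144, -0.1352, 0, 0, 0, 8, 0.0854], [-0.143, -0.169, 0, 0, 0, 10, 0.0854]]}}

```text
time_s: 1.6
eef_pos: [0.4337, -0.0299, 0.3037]
eef_rot: [-0.0, 0.198, 0.98, 0.0]
wrist_force: [0.7, 1.3, 1.3]
opening: 0.998
```

Run:
```python
from h import *
M,T=tool_R(-22.7,0,0); print(plan([.536,-.2258,.200],T)); o=ctrl.get_obs();print(o['time_s'],o['eef_pos'],o['wrist_force'])
```

```text
(array([-170.26, -140.94,  103.68]), array([ 0.01, -0.  , -0.13]))
1.6 [ 0.4337475  -0.02987453  0.30372227] [0.73347152 1.31523452 1.27334033]
```

Emit:
{"name": "arm_command", "arguments": {"series": [[-0.034, -0.028, 0.02, 0, 0, 0, 0.0854], [-0.068, -0.056, 0.04, 0, 0, 0, 0.0854], [-0.102, -0.085, 0.06, 0, 0, 0, 0.0854], [-0.136, -0.113, 0.082, 0, 0, 0, 0.0854], [-0.1702, -0.1409, 0.1037, 0, 0, 0, 0.0854]]}}

```text
time_s: 2.1
eef_pos: [0.5364, -0.2253, 0.1988]
eef_rot: [-0.0, 0.197, 0.98, 0.0]
wrist_force: [0.4, 0.1, 1.1]
opening: 1.001
```

Emit:
{"name": "arm_command", "arguments": {"series": [[0, 0, 0.02, 0, 0, 0, 0.0854], [0, 0, 0.04, 0, 0, 0, 0.0854], [0, 0, 0.06, 0, 0, 0, 0.0854], [0, 0, 0.075, 0, 0, 0, 0.0854], [0, 0, 0.084, 0, 0, 0, 0.0854]]}}

```text
time_s: 2.6
eef_pos: [0.5354, -0.2232, 0.1145]
eef_rot: [-0.001, 0.197, 0.98, 0.0]
wrist_force: [-0.5, 0.9, 0.1]
opening: 0.997
```

Run:
```python
from h import *
M,T=tool_R(-22.7,0,0); print(plan([.536,-.2258,.116],T)); o=ctrl.get_obs();print(o['time_s'],o['eef_pos'],o['wrist_force'])
a,_=cam('side','side1');cv2.imwrite('pics/s2.png',cv2.resize(np.ascontiguousarray(a[80:200,210:370,::-1]),(640,480),interpolation=cv2.INTER_CUBIC))
```

```text
(array([-1.59, -2.13, -1.49]), array([ 0.03, -0.13, -0.01]))
2.6 [ 0.53535023 -0.22322333  0.11450966] [-0.47165274  0.91617928  0.07557836]
```

View pics/s2.png

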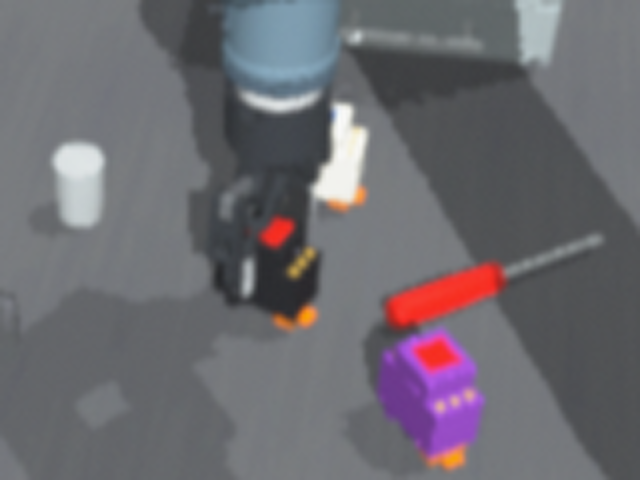

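The fingers straddle the black module, which shows red at (278,233) with its orange foot at (295,317), clear of the spare. I'll correct by 2 mm and close.

Emit:
{"name": "arm_command", "arguments": {"series": [[-0.0015, -0.002, -0.0015, 0, 0, 0, 0.0854], [-0.0015, -0.002, -0.0015, 0, 0, 0, 0.03], [-0.0015, -0.002, -0.0015, 0, 0, 0, 0.03], [-0.0015, -0.002, -0.0015, 0, 0, 0, 0.03], [-0.0015, -0.002, -0.0015, 0, 0, 0, 0.03]]}}

```text
time_s: 3.15
eef_pos: [0.5372, -0.2264, 0.1188]
eef_rot: [0.001, 0.197, 0.98, -0.0]
wrist_force: [-1.1, -1.0, 6.0]
opening: 0.46
```

Emit:
{"name": "arm_command", "arguments": {"series": [[0, 0, 0, 0, 0, 0, 0.03], [0, 0, 0, 0, 0, 0, 0.03], [0, 0, 0, 0, 0, 0, 0.03], [0, 0, 0, 0, 0, 0, 0.03], [0, 0, 0, 0, 0, 0, 0.03]]}}

```text
time_s: 3.65
eef_pos: [0.5372, -0.2265, 0.1187]
eef_rot: [0.001, 0.197, 0.98, -0.0]
wrist_force: [-1.7, 0.8, 6.4]
opening: 0.459
```

Run:
```python
from h import *
o=ctrl.get_obs();print(o['time_s'],o['eef_pos'],o['eef_rot'],o['wrist_force'],o['opening'])
M,T=tool_R(-22.7,0,0); print(plan([.536,-.2258,.116],T))
```

```text
3.65 [ 0.53716004 -0.22646039  0.11873535] [ 7.12196342e-04  1.96858252e-01  9.80431652e-01 -3.10792921e-04] [-1.71275991  0.82571305  6.39345549] 0.45920882483008535
(array([1.33, 0.16, 2.73]), array([-0.02,  0.09, -0.01]))
```

Emit:
{"name": "arm_command", "arguments": {"series": [[0, 0, -0.01, 0, 0, 0, 0.03], [0, 0, -0.04, 0, 0, 0, 0.03], [0, 0, -0.08, 0, 0, 0, 0.03], [0, 0, -0.12, 0, 0, 0, 0.03], [0, 0, -0.155, 0, 0, 0, 0.03]]}}

```text
time_s: 4.15
eef_pos: [0.5365, -0.2259, 0.2749]
eef_rot: [0.0, 0.197, 0.98, -0.0]
wrist_force: [0.7, -1.0, -1.9]
opening: 0.46
```

```bash
cat >> h.py <<'E'
YAW=-4.7; EDGE=np.array([.5332,.1940,.034]); OFF=np.array([.0013,0,.1067])
def tcp(lipdx,lipdz,tilt,dy=0):
    "TCP for lip point at (lipdx past rail +x edge, lipdz above flange top), m"
    M,T=tool_R(YAW,tilt,0);P=tool_R(YAW,0,0)[0]
    L=EDGE+P@np.array([lipdx,dy,lipdz]); O=L-M@np.array([.0155,0,-.0055]); return O+M@OFF,T
E
python3 - <<'E'
from h import *
o=ctrl.get_obs();print(o['time_s'],o['eef_pos'],o['wrist_force'],o['opening'])
for z in(.09,.03):
  t,T=tcp(.005,z,24);print(t.round(4),plan(t,T))
M,T=tool_R(YAW,0,0);print(plan([.51,.19,.28],T))
E
```

```text
4.15 [ 0.53649186 -0.22593541  0.27488315] [ 0.71054394 -0.96484466 -1.93673112] 0.46037845890389373
[0.5707 0.1909 0.2323] (array([129.31, 397.77,  42.51]), array([  3.76,  23.83, -17.74]))
[0.5707 0.1909 0.1723] (array([129.34, 397.78, 102.51]), array([  3.76,  23.83, -17.74]))
(array([184.96, 373.49,  -5.24]), array([-1.0e-02,  3.0e-02, -1.8e+01]))
```

Emit:
{"name": "arm_command", "arguments": {"series": [[0.013, 0.04, 0, 0, 0, -3.6, 0.03], [0.026, 0.08, 0, 0, 0, -7.2, 0.03], [0.039, 0.12, 0, 0, 0, -10.8, 0.03], [0.052, 0.16, 0, 0, 0, -14.4, 0.03], [0.065, 0.199, 0, 0, 0, -18, 0.03]]}}

```text
time_s: 4.65
eef_pos: [0.5531, -0.0157, 0.2729]
eef_rot: [-0.0, 0.04, 0.999, 0.0]
wrist_force: [0.5, -0.5, -2.0]
opening: 0.458
```

Run:
```python
from h import *
o=ctrl.get_obs();print(o['time_s'],o['eef_pos'],o['wrist_force'],o['opening'])
t,T=tcp(.005,.09,24);print(t.round(4),plan(t,T))
```

```text
4.65 [ 0.55305433 -0.0156582   0.27289861] [ 0.46997711 -0.50566667 -1.99520449] 0.4583471150282264
[0.5707 0.1909 0.2323] (array([ -1.17, 207.32,  40.66]), array([-2.000e-02,  2.399e+01,  1.300e-01]))
```

Emit:
{"name": "arm_command", "arguments": {"series": [[0, 0.042, 0, 0, 4.8, 0, 0.03], [0, 0.084, 0, 0, 9.6, 0, 0.03], [0, 0.126, 0.01, 0, 14.4, 0, 0.03], [0, 0.167, 0.02, 0, 19.2, 0, 0.03], [-0.0012, 0.2073, 0.03, 0, 24, 0, 0.03]]}}

```text
time_s: 5.15
eef_pos: [0.5716, 0.1909, 0.2429]
eef_rot: [-0.209, 0.04, 0.977, 0.008]
wrist_force: [1.6, -0.7, -1.7]
opening: 0.46
```

Run:
```python
from h import *
o=ctrl.get_obs();print(o['time_s'],o['eef_pos'],o['wrist_force'],o['opening'])
t,T=tcp(.005,.03,24);print(t.round(4),plan(t,T))
a,d=cam('side','side2');cv2.imwrite('pics/s3.png',cv2.resize(np.ascontiguousarray(a[150:345,190:350,::-1]),(480,585),interpolation=cv2.INTER_CUBIC))
```

```text
5.15 [0.57155159 0.19094475 0.24285415] [ 1.63933    -0.70338616 -1.72607474] 0.45973534294002116
[0.5707 0.1909 0.1723] (array([-28.14,  -0.07,  64.73]), array([-0.03, -0.15,  0.01]))
```

View pics/s3.png

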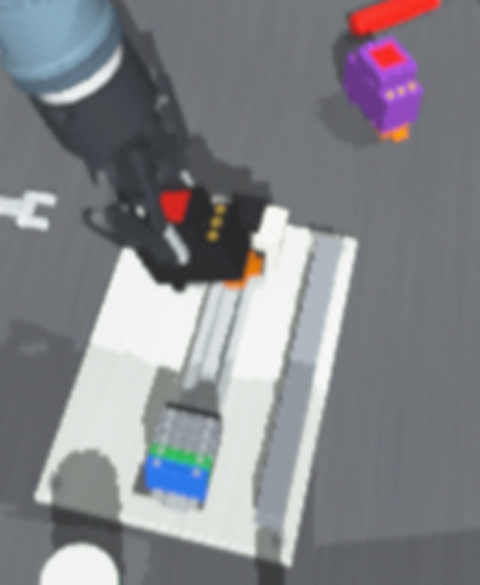

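The module hangs tilted over the gap, foot up at (255,262), its lower +x corner at about (180,290) in the crop. The rail is visible below at (215,320). I'll check the rail edge and the grasp offset from the side camera.

```bash
cat >> h.py <<'E'
def modpts(P,o):
    T=rotq(o['eef_rot']);M=np.stack([-T[:,0],T[:,1],-T[:,2]],1);O=np.array(o['eef_pos'])-M@OFF
    return O+np.atleast_2d(P)@M.T
def proj(n,X):
    m=camera_model(n);A=rotq(m['attitude']);c=(np.atleast_2d(X)-m['position'])@A;k=np.array(m['K'])
    return c[:,:2]/c[:,2:]*[k[0,0],k[1,1]]+k[:2,2]
E
python3 - <<'E'
from h import *
P=tool_R(YAW,0,0)[0]
for n,f in(('top','top0'),('side','side0')):
    d=np.load(f'pics/{f}.npz')['d'];W=world(n,d);r=(W-[.523,.1945,0])@P
    for y0,y1 in((-55,-20),(-20,20),(20,55)):
        m=(d>0)&(abs(r[...,0])<.04)&(r[...,1]>y0/1e3)&(r[...,1]<y1/1e3)&(r[...,2]>.022)&(r[...,2]<.045)
        x=r[m][:,0]*1000;print(n,y0,m.sum(),np.percentile(x,[1,3,50,97,99]).round(1))
    pl=(d>0)&(abs(r[...,1])<.14)&(r[...,2]>.006)&(r[...,2]<.05)&(abs(r[...,0])<.12)
    print(' plate x ext',(np.percentile(r[pl][:,0],[.3,99.7])*1000).round(1))
o=ctrl.get_obs();q=modpts(np.array([[.036,.02,0],[-.036,.02,0],[.036,.02,.046],[-.036,.02,.046],[.022,.02,.066],[-.022,.02,.066],[-.022,-.02,.066]]),o)
print('pred crop px',((proj('side',q)-[190,150])*3+1).round(0).tolist())
a=cv2.imread('pics/side2.png');cv2.imwrite('pics/s4.png',cv2.resize(np.ascontiguousarray(a[205:265,215:295]),(800,600),interpolation=cv2.INTER_CUBIC))
print('pred s4 px',((proj('side',q)-[215,205]+.5)*10).round(0).tolist())
E
```

```text
top -55 96 [-24.9 -24.5  -5.1   9.6   9.8]
top -20 104 [-24.7 -24.    1.1   9.2   9.7]
top 20 91 [-24.8 -24.7 -10.7   9.7   9.8]
 plate x ext [-99.6  99.2]
side -55 96 [-24.4 -24.    1.1  10.   10.6]
side -20 119 [-24.3 -24.    1.2   9.4  10.1]
side 20 113 [-24.6 -24.3   1.2   9.9  10.2]
 plate x ext [-99.2  99.6]
pred crop px [[158.0, 296.0], [244.0, 292.0], [131.0, 259.0], [219.0, 253.0], [136.0, 241.0], [190.0, 237.0], [204.0, 193.0]]
pred s4 px [[278.0, 438.0], [566.0, 425.0], [189.0, 314.0], [483.0, 296.0], [205.0, 254.0], [386.0, 241.0], [432.0, 94.0]]
```

View pics/s4.png

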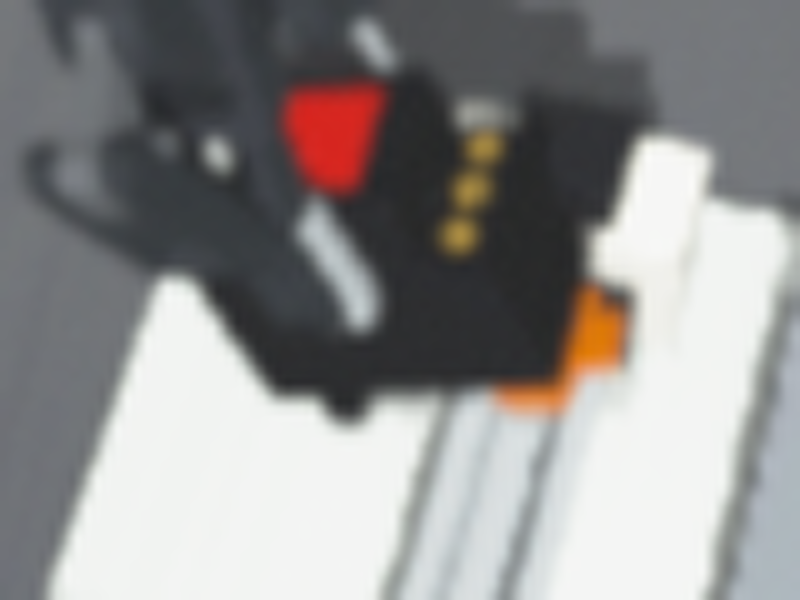

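Run:
```python
from h import *
z=np.load('pics/side2.npz');d=z['d'];W=world('side',d);o=ctrl.get_obs()
T=rotq(o['eef_rot']);M=np.stack([-T[:,0],T[:,1],-T[:,2]],1);O=np.array(o['eef_pos'])-M@OFF
L=((W-O)@M*1000)
def s(u,v): 
    i,j=int(v/10+205),int(u/10+215);return z['p'][i,j],L[i,j].round(1),(W[i,j]*1000).round(1)
for u,v in((450,340),(400,370),(300,375),(500,350),(460,300),(480,190),(455,235),(335,140),(360,160),(540,390),(345,410)):print((u,v),*s(u,v))
p=z['p'].astype(int);red=(p[...,0]>150)&(p[...,1]<70)&(np.linalg.norm(W-O,axis=-1)<.12)&(d>0);print('red',red.sum(),np.median(L[red],0),L[red].min(0),L[red].max(0))
```

```text
(450, 340) [45 46 48] [-17.6  14.3  22.8] [519.6 214.8 170. ]
(400, 370) [46 47 49] [-1.8 15.2 14.5] [530.6 214.9 155.7]
(300, 375) [45 46 48] [23.4 14.3 15.2] [553.5 212.2 145.9]
(500, 350) [46 48 49] [-27.3  13.8  17.7] [508.6 215.1 169.4]
(460, 300) [45 47 48] [-25.7  14.1  35.9] [517.7 214.6 185.3]
(480, 190) [114  97  57] [-32.5  -3.5  50.9] [516.4 197.1 201.6]
(455, 235) [160 132  65] [-29.    8.2  52.2] [521.1 208.4 201.4]
(335, 140) [214  37  31] [-6.5 -2.1 72.5] [549.1 195.9 210.4]
(360, 160) [121  41  41] [-15.9   4.6  72.9] [541.3 203.2 214.7]
(540, 390) [203 118  52] [-27.1   9.2  -3. ] [499.9 211.3 150.5]
(345, 410) [84 85 85] [22.  12.5 -2.4] [544.8 211.1 130.5]
red 68 [-5.63072316 -5.97716023 72.60110789] [-13.93297073 -17.94146521  70.27630531] [ 6.64435111  9.03857862 74.99544604]
```

Run:
```python
from h import *
P=tool_R(YAW,0,0)[0]
for n,f in(('top','top0'),('side','side0'),('side','side2')):
    d=np.load(f'pics/{f}.npz')['d'];W=world(n,d);r=(W-[.523,.1945,0])@P*1000;ok=d>0
    g=lambda x0,x1,y0,y1,z0,z1:ok&(r[...,0]>x0)&(r[...,0]<x1)&(r[...,1]>y0)&(r[...,1]<y1)&(r[...,2]>z0)&(r[...,2]<z1)
    pl=g(30,95,-130,130,-20,25);ft=g(-20,5,20,55,24,45)
    bn=g(110,140,-100,100,-15,20)
    ext=g(30,90,-170,170,6,25)
    print(f,'plate z',np.median(r[pl][:,2]),'railtop',np.percentile(r[ft][:,2],[50,80]),'bench',np.median(r[bn][:,2]),'plate y',np.percentile(r[ext][:,1],[.5,99.5]))
    t=g(-30,25,60,140,55,85);fu=g(-30,25,-140,-60,75,110)
    print('  term top z',np.percentile(r[t][:,2],[50,90]),np.percentile(r[t][:,1],[1,99]),'fuse',np.percentile(r[fu][:,2],[50,90]) if fu.any() else 0,np.percentile(r[fu][:,1],[1,99]) if fu.any() else 0)
# module & purple/spare in top0 vs side0
for n,f in(('top','top0'),('side','side0')):
    z=np.load(f'pics/{f}.npz');p=z['p'].astype(int);W=world(n,z['d'])
    m=(p[...,0]>150)&(p[...,1]<70)&(p[...,2]<70)&(np.linalg.norm(W[...,:2]-[.536,-.226],axis=-1)<.04)&(z['d']>0)
    print(f,'red',m.sum(),W[m].mean(0).round(4),np.median(W[m],0).round(4))
```

```text
top0 plate z 9.059609930247126 railtop [32.04264241 33.95273062] bench -0.942154444319887 plate y [-148.88134918  147.58362205]
  term top z [68.20237528 71.39146135] [ 73.55381579 131.48885289] fuse [87.9487694  91.25851102] [-115.88917203  -85.00206933]
side0 plate z 11.34921600458927 railtop [34.65366648 36.27242645] bench 1.4305191027590425 plate y [-146.98418168  150.28986463]
  term top z [70.78698043 72.99152668] [ 75.37388868 133.80199167] fuse [84.54068779 92.26687075] [-114.99240421  -81.90814162]
side2 plate z 11.215944346377182 railtop [34.18564048 35.78511109] bench 1.389434902214548 plate y [-73.00487449 150.56598203]
  term top z [70.68862012 72.76032353] [ 75.31745992 134.08188649] fuse [89.99378227 92.86909296] [-115.70213412  -82.34725828]
top0 red 139 [ 0.5362 -0.2258  0.0782] [ 0.5369 -0.2258  0.0783]
side0 red 66 [ 0.5361 -0.2242  0.0802] [ 0.5362 -0.225   0.08  ]
```

Run:
```python
from h import *
o=ctrl.get_obs();print(o['time_s'],o['eef_pos'],o['eef_rot'],o['dq'].round(3))
o['eef_pos']=np.array([.57155,.19094,.24285]);o['eef_rot']=np.array([-.209,.04,.977,.008])
z=np.load('pics/side2.npz');d=z['d'];W=world('side',d)-[0,.002,.0013]
T=rotq(o['eef_rot']);M=np.stack([-T[:,0],T[:,1],-T[:,2]],1);O=np.array(o['eef_pos'])-M@OFF
L=((W-O)@M*1000);p=z['p'].astype(int)
red=(p[...,0]>150)&(p[...,1]<70)&(np.linalg.norm(W-O,axis=-1)<.12)&(d>0);print('red',np.median(L[red],0),L[red].min(0),L[red].max(0))
for u,v in((450,340),(400,370),(300,375),(500,350),(480,190),(455,235),(335,140)):print(L[int(v/10+205),int(u/10+215)].round(1))
q=modpts(np.array([[.036,.02,0],[-.036,.02,0]]),o)+[0,.002,.0013];print(((proj('side',q)-[215,205]+.5)*10).round(0))
```

```text
5.2 [0.5705587  0.19621898 0.23821884] [-0.21385822  0.03824502  0.97606766  0.00969076] [-0.046 -0.068  0.142 -0.068 -0.108 -0.1  ]
red [-4.65906942 -2.71121935 66.73186945] [-12.97303659 -14.66182683  64.3717773 ] [ 7.64103821 12.27184516 69.07213116]
[-17.2  17.6  17.1]
[-1.5 18.6  8.6]
[23.7 17.8  9.1]
[-27.   17.1  12.1]
[-31.8  -0.3  45.3]
[-28.3  11.4  46.6]
[-5.5  1.1 66.6]
[[271. 409.]
 [560. 398.]]
```

The mismatch was only arm lag, because the picture was taken while moving. With the pose from that instant, the module lies in the gripper as assumed (top at 66.6 mm). The rail's +x edge is at panel x ≈ 10 mm in both cameras. I'll let it settle and plan the descent.

Emit:
{"name": "arm_command", "arguments": {"series": [[0, 0, 0, 0, 0, 0, 0.03], [0, 0, 0, 0, 0, 0, 0.03], [0, 0, 0, 0, 0, 0, 0.03], [0, 0, 0, 0, 0, 0, 0.03], [0, 0, 0, 0, 0, 0, 0.03]]}}

```text
time_s: 5.7
eef_pos: [0.572, 0.1881, 0.2438]
eef_rot: [-0.207, 0.041, 0.977, 0.009]
wrist_force: [-0.6, 0.4, -2.0]
opening: 0.459
```

Run:
```python
from h import *
o=ctrl.get_obs();print(o['time_s'],o['eef_pos'],o['wrist_force'])
t,T=tcp(.005,.015,24);print(t.round(4),plan(t,T))
P=tool_R(YAW,0,0)[0];l=modpts([.0155,0,-.0055],o)[0];print('lip rel edge mm',((l-EDGE)@P*1000).round(2))
```

```text
5.7 [0.57197538 0.18810962 0.24384444] [-0.62343621  0.42723892 -2.04562034]
[0.5707 0.1909 0.1573] (array([-33.71,   2.67,  79.75]), array([ 0.05,  0.11, -0.08]))
lip rel edge mm [  6.68  -2.62 101.51]
```

Emit:
{"name": "arm_command", "arguments": {"series": [[-0.008, 0.0005, 0.019, 0, 0, 0, 0.03], [-0.016, 0.001, 0.038, 0, 0, 0, 0.03], [-0.024, 0.002, 0.057, 0, 0, 0, 0.03], [-0.03, 0.0025, 0.071, 0, 0, 0, 0.03], [-0.0337, 0.0027, 0.0797, 0, 0, 0, 0.03]]}}

```text
time_s: 6.2
eef_pos: [0.57, 0.1915, 0.1551]
eef_rot: [-0.208, 0.04, 0.977, 0.009]
wrist_force: [-0.4, -0.4, -0.5]
opening: 0.46
```

Emit:
{"name": "arm_command", "arguments": {"series": [[0, 0, 0, 0, 0, 0, 0.03], [0, 0, 0, 0, 0, 0, 0.03], [0, 0, 0, 0, 0, 0, 0.03], [0, 0, 0, 0, 0, 0, 0.03], [0, 0, 0, 0, 0, 0, 0.03]]}}

```text
time_s: 6.7
eef_pos: [0.5707, 0.1919, 0.1569]
eef_rot: [-0.207, 0.04, 0.977, 0.009]
wrist_force: [0.4, 0.5, -2.2]
opening: 0.46
```

```bash
cat >> h.py <<'E'
def rep():
    o=ctrl.get_obs();P=tool_R(YAW,0,0)[0];l=modpts([.0155,0,-.0055],o)[0];T=rotq(o['eef_rot'])
    print('t',round(o['time_s'],2),'lip rel edge mm',((l-EDGE)@P*1000).round(2),'tilt',np.degrees(np.arcsin(-T[0,2]/np.cos(np.radians(YAW)))).round(2),'F panel',(o['wrist_force']@P).round(2),'open',round(o['opening'],3)); return o
E
python3 - <<'E'
from h import *
o=rep();cam('side','side3')
a=cv2.imread('pics/side3.png');cv2.imwrite('pics/s5.png',cv2.resize(np.ascontiguousarray(a[200:290,205:315]),(770,630)[:2] and (733,600),interpolation=cv2.INTER_CUBIC))
t,T=tcp(.005,-.0045,24);print(plan(t,T,o))
E
```

```text
t 6.7 lip rel edge mm [ 4.97  1.01 14.57] tilt 23.93 F panel [ 0.31  0.49 -2.16] open 0.46
(array([-7.89, -0.99, 17.41]), array([ 0.01,  0.07, -0.  ]))
```

View pics/s5.png

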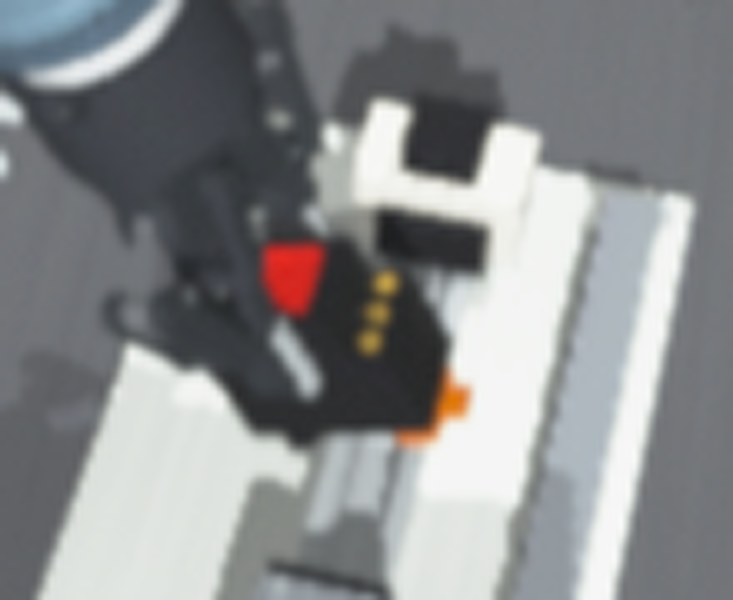

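The picture shows the module tilted and settled, its hook tip at (297,440) just past the rail's far edge at (320,450), and the foot up at (455,400). Next I lower the lip beside the edge.

Emit:
{"name": "arm_command", "arguments": {"series": [[-0.002, -0.001, 0.004, 0, 0, 0, 0.03], [-0.004, -0.001, 0.009, 0, 0, 0, 0.03], [-0.006, -0.001, 0.0135, 0, 0, 0, 0.03], [-0.0079, -0.001, 0.0174, 0, 0, 0, 0.03], [-0.0079, -0.001, 0.0174, 0, 0, 0, 0.03]]}}

```text
time_s: 7.25
eef_pos: [0.5698, 0.1908, 0.1359]
eef_rot: [-0.209, 0.04, 0.977, 0.008]
wrist_force: [0.0, -0.9, -1.4]
opening: 0.457
```

Emit:
{"name": "arm_command", "arguments": {"series": [[0, 0, 0, 0, 0, 0, 0.03], [0, 0, 0, 0, 0, 0, 0.03], [0, 0, 0, 0, 0, 0, 0.03], [0, 0, 0, 0, 0, 0, 0.03], [0, 0, 0, 0, 0, 0, 0.03]]}}

```text
time_s: 7.75
eef_pos: [0.5705, 0.1909, 0.1372]
eef_rot: [-0.208, 0.04, 0.977, 0.009]
wrist_force: [0.0, -0.2, -1.0]
opening: 0.46
```

```bash
python3 -c "
from h import *
rep()"
```

```text
t 7.75 lip rel edge mm [ 4.76 -0.04 -5.06] tilt 23.98 F panel [ 0.02 -0.16 -1.03] open 0.46
```

Emit:
{"name": "arm_command", "arguments": {"series": [[0.0008, 0, 0.0002, 0, 0, 0, 0.03], [0.0016, 0, 0.0004, 0, 0, 0, 0.03], [0.0024, 0, 0.0007, 0, 0, 0, 0.03], [0.0032, 0, 0.0009, 0, 0, 0, 0.03], [0.0039, 0, 0.0012, 0, 0, 0, 0.03]]}}

```text
time_s: 8.25
eef_pos: [0.5663, 0.1912, 0.1376]
eef_rot: [-0.208, 0.04, 0.977, 0.009]
wrist_force: [0.1, -0.0, -0.8]
opening: 0.456
```

Emit:
{"name": "arm_command", "arguments": {"series": [[0.0003, 0, 0.0001, 0, 0, 0, 0.03], [0.0005, 0, 0.0002, 0, 0, 0, 0.03], [0.0007, 0, 0.0003, 0, 0, 0, 0.03], [0.0009, 0, 0.0004, 0, 0, 0, 0.03], [0.0009, 0, 0.0004, 0, 0, 0, 0.03]]}}

```text
time_s: 8.75
eef_pos: [0.5653, 0.1913, 0.1375]
eef_rot: [-0.208, 0.04, 0.977, 0.009]
wrist_force: [-0.7, -0.3, -1.9]
opening: 0.462
```

```bash
python3 -c "
from h import *
rep()"
```

```text
t 8.75 lip rel edge mm [-0.42 -0.1  -4.75] tilt 24.0 F panel [-0.68 -0.38 -1.94] open 0.462
```

Continue 1 mm per call until contact.

Emit:
{"name": "arm_command", "arguments": {"series": [[0.0003, 0, 0.0001, 0, 0, 0, 0.03], [0.0005, 0, 0.0002, 0, 0, 0, 0.03], [0.0007, 0, 0.0003, 0, 0, 0, 0.03], [0.0009, 0, 0.0004, 0, 0, 0, 0.03], [0.0009, 0, 0.0004, 0, 0, 0, 0.03]]}}

```text
time_s: 9.25
eef_pos: [0.5644, 0.1914, 0.1376]
eef_rot: [-0.208, 0.04, 0.977, 0.009]
wrist_force: [0.2, 0.3, -1.3]
opening: 0.462
```

Emit:
{"name": "arm_command", "arguments": {"series": [[0.0003, 0, 0.0001, 0, 0, 0, 0.03], [0.0005, 0, 0.0002, 0, 0, 0, 0.03], [0.0007, 0, 0.0003, 0, 0, 0, 0.03], [0.0009, 0, 0.0004, 0, 0, 0, 0.03], [0.0009, 0, 0.0004, 0, 0, 0, 0.03]]}}

```text
time_s: 9.75
eef_pos: [0.5634, 0.1914, 0.1376]
eef_rot: [-0.208, 0.04, 0.977, 0.009]
wrist_force: [-0.5, 0.3, -1.7]
opening: 0.462
```

```bash
python3 -c "
from h import *
rep()"
```

```text
t 9.75 lip rel edge mm [-2.36 -0.07 -4.71] tilt 24.0 F panel [-0.56  0.3  -1.74] open 0.462
```

Emit:
{"name": "arm_command", "arguments": {"series": [[0.0003, 0, 0.0001, 0, 0, 0, 0.03], [0.0005, 0, 0.0002, 0, 0, 0, 0.03], [0.0007, 0, 0.0003, 0, 0, 0, 0.03], [0.0009, 0, 0.0004, 0, 0, 0, 0.03], [0.0009, 0, 0.0004, 0, 0, 0, 0.03]]}}

```text
time_s: 10.25
eef_pos: [0.5625, 0.1915, 0.1376]
eef_rot: [-0.208, 0.04, 0.977, 0.009]
wrist_force: [0.2, 0.0, -1.1]
opening: 0.459
```

Emit:
{"name": "arm_command", "arguments": {"series": [[0.0003, 0, 0.0001, 0, 0, 0, 0.03], [0.0005, 0, 0.0002, 0, 0, 0, 0.03], [0.0007, 0, 0.0003, 0, 0, 0, 0.03], [0.0009, 0, 0.0004, 0, 0, 0, 0.03], [0.0009, 0, 0.0004, 0, 0, 0, 0.03]]}}

```text
time_s: 10.75
eef_pos: [0.5618, 0.1916, 0.1378]
eef_rot: [-0.207, 0.04, 0.977, 0.009]
wrist_force: [2.3, -0.5, -0.5]
opening: 0.459
```

```bash
python3 -c "
from h import *
rep()"
```

```text
t 10.75 lip rel edge mm [-3.9  -0.04 -4.5 ] tilt 23.95 F panel [ 2.38 -0.32 -0.51] open 0.459
```

Emit:
{"name": "arm_command", "arguments": {"series": [[0.0002, 0, 0, 0, 0, 0, 0.03], [0.0004, 0, 0.0001, 0, 0, 0, 0.03], [0.0006, 0, 0.0001, 0, 0, 0, 0.03], [0.0008, 0, 0.0001, 0, 0, 0, 0.03], [0.0008, 0, 0.0001, 0, 0, 0, 0.03]]}}

```text
time_s: 11.25
eef_pos: [0.5613, 0.1916, 0.138]
eef_rot: [-0.207, 0.04, 0.977, 0.009]
wrist_force: [5.3, -0.1, -1.0]
opening: 0.46
```

```bash
python3 -c "
from h import *
rep()"
```

```text
t 11.25 lip rel edge mm [-4.31 -0.07 -4.34] tilt 23.9 F panel [ 5.29  0.38 -0.96] open 0.46
```

The stem is against the rail edge (about 5 N in x) with the lip roughly 1.3 mm below the flange underside, so it is hooked. I'll start rocking about the rail edge.

Emit:
{"name": "arm_command", "arguments": {"series": [[0.0037, 0, 0.00065, 0, -2, 0, 0.03], [0.0074, 0, 0.0014, 0, -4, 0, 0.03], [0.0111, 0, 0.0023, 0, -6, 0, 0.03], [0.0147, 0, 0.0034, 0, -8, 0, 0.03], [0.0147, 0, 0.0034, 0, -8, 0, 0.03]]}}

```text
time_s: 11.75
eef_pos: [0.546, 0.1929, 0.1411]
eef_rot: [-0.138, 0.041, 0.99, 0.006]
wrist_force: [6.2, -0.9, -2.4]
opening: 0.46
```

```bash
python3 -c "
from h import *
o=rep();print(o['torque'])"
```

```text
t 11.75 lip rel edge mm [-4.14 -0.1  -4.75] tilt 15.85 F panel [ 6.24 -0.43 -2.43] open 0.46
[-0.18760596 -1.43742671 -0.03058263]
```

Emit:
{"name": "arm_command", "arguments": {"series": [[0.0019, 0, 0.0003, 0, -1, 0, 0.03], [0.0037, 0, 0.00065, 0, -2, 0, 0.03], [0.0056, 0, 0.001, 0, -3, 0, 0.03], [0.0074, 0, 0.0014, 0, -4, 0, 0.03], [0.0074, 0, 0.0014, 0, -4, 0, 0.03]]}}

```text
time_s: 12.25
eef_pos: [0.5385, 0.1935, 0.1417]
eef_rot: [-0.103, 0.041, 0.994, 0.004]
wrist_force: [4.8, -0.5, 1.9]
opening: 0.464
```

```bash
python3 -c "
from h import *
o=rep();print(o['torque'])"
```

```text
t 12.25 lip rel edge mm [-3.89 -0.1  -4.99] tilt 11.88 F panel [ 4.84 -0.06  1.85] open 0.464
[-0.24110521 -1.04087703 -0.07907061]
```

Emit:
{"name": "arm_command", "arguments": {"series": [[0.0019, 0, 0.0005, 0, -1, 0, 0.03], [0.0037, 0, 0.0011, 0, -2, 0, 0.03], [0.0056, 0, 0.0017, 0, -3, 0, 0.03], [0.0074, 0, 0.0022, 0, -4, 0, 0.03], [0.0074, 0, 0.0022, 0, -4, 0, 0.03]]}}

```text
time_s: 12.75
eef_pos: [0.5308, 0.1942, 0.1418]
eef_rot: [-0.069, 0.041, 0.997, 0.003]
wrist_force: [2.5, -2.5, 6.0]
opening: 0.458
```

```bash
python3 -c "
from h import *
o=rep();print(o['torque'])"
```

```text
t 12.75 lip rel edge mm [-3.74 -0.07 -5.31] tilt 7.87 F panel [ 2.65 -2.26  6.04] open 0.458
[-0.30101927 -0.68904199 -0.03148261]
```

Emit:
{"name": "arm_command", "arguments": {"series": [[0.0019, 0, 0.0005, 0, -1, 0, 0.03], [0.0037, 0, 0.0011, 0, -2, 0, 0.03], [0.0056, 0, 0.0017, 0, -3, 0, 0.03], [0.0074, 0, 0.0024, 0, -4, 0, 0.03], [0.0074, 0, 0.0024, 0, -4, 0, 0.03]]}}

```text
time_s: 13.25
eef_pos: [0.5231, 0.1948, 0.1413]
eef_rot: [-0.034, 0.041, 0.999, 0.001]
wrist_force: [-1.4, -1.9, 14.4]
opening: 0.462
```

```bash
python3 -c "
from h import *
o=rep();print(o['torque'])"
```

```text
t 13.25 lip rel edge mm [-3.5  -0.04 -5.63] tilt 3.87 F panel [-1.26 -2.02 14.41] open 0.462
[-0.50190247 -0.2725738  -0.1010873 ]
```

Emit:
{"name": "arm_command", "arguments": {"series": [[0.0021, 0, 0.0007, 0, -1, 0, 0.03], [0.0041, 0, 0.0014, 0, -2, 0, 0.03], [0.006, 0, 0.0021, 0, -3, 0, 0.03], [0.0079, 0, 0.0028, 0, -4, 0, 0.03], [0.0079, 0, 0.0028, 0, -4, 0, 0.03]]}}

```text
time_s: 13.75
eef_pos: [0.516, 0.1954, 0.1406]
eef_rot: [0.002, 0.041, 0.999, -0.0]
wrist_force: [-2.1, -4.4, 24.3]
opening: 0.456
```

```bash
python3 -c "
from h import *
o=rep();print(o['torque'])"
```

```text
t 13.75 lip rel edge mm [-2.55 -0.07 -5.51] tilt -0.24 F panel [-1.73 -4.54 24.27] open 0.456
[-0.69649988  0.65568948 -0.09686338]
```

Run:
```python
from h import *
cam('side','side4');a=cv2.imread('pics/side4.png');cv2.imwrite('pics/s6.png',cv2.resize(np.ascontiguousarray(a[215:287,212:308]),(800,600),interpolation=cv2.INTER_CUBIC))
o=ctrl.get_obs();q=modpts(np.array([[.036,.02,0],[-.036,.02,0],[-.036,.02,.046]]),o)+[0,.002,.0013];print(((proj('side',q)-[212,215]+.5)*8.333).round(0))
```

```text
[[286. 449.]
 [528. 505.]
 [535. 422.]]
```

View pics/s6.png

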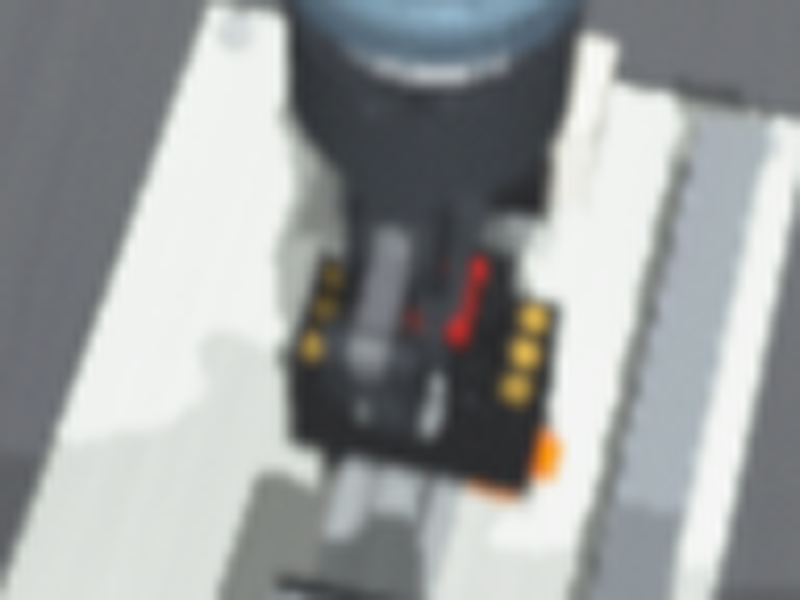

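The bottom edge runs (295,440) to (525,490), within about 1° of flush. It's not certain the foot has clicked, so I rock a few degrees further with a modest push.

Emit:
{"name": "arm_command", "arguments": {"series": [[0.0019, 0, 0.0007, 0, -1, 0, 0.03], [0.0037, 0, 0.0014, 0, -2, 0, 0.03], [0.0056, 0, 0.002, 0, -3, 0, 0.03], [0.0074, 0, 0.0026, 0, -4, 0, 0.03], [0.0074, 0, 0.0026, 0, -4, 0, 0.03]]}}

```text
time_s: 14.3
eef_pos: [0.5109, 0.1959, 0.1403]
eef_rot: [0.04, 0.04, 0.998, -0.002]
wrist_force: [-2.7, -6.1, 34.5]
opening: 0.456
```

```bash
python3 -c "
from h import *
o=rep();print(o['torque'])"
```

```text
t 14.3 lip rel edge mm [ 0.74  0.05 -4.46] tilt -4.56 F panel [-2.2  -6.34 34.5 ] open 0.456
[-1.25845555  0.54590247  0.10259858]
```

Emit:
{"name": "arm_command", "arguments": {"series": [[0, 0, -0.001, 0, 0, 0, 0.03], [0, 0, -0.002, 0, 0, 0, 0.03], [0, 0, -0.003, 0, 0, 0, 0.03], [0, 0, -0.004, 0, 0, 0, 0.03], [0, 0, -0.004, 0, 0, 0, 0.03]]}}

```text
time_s: 14.8
eef_pos: [0.5101, 0.1959, 0.1406]
eef_rot: [0.039, 0.041, 0.998, -0.001]
wrist_force: [9.5, -2.6, 5.1]
opening: 0.461
```

```bash
python3 -c "
from h import *
o=rep();print(o['torque'])"
```

```text
t 14.8 lip rel edge mm [-0.33  0.11 -4.17] tilt -4.45 F panel [ 9.64 -1.77  5.12] open 0.461
[-0.45518296 -1.76668149 -0.04217223]
```

Emit:
{"name": "arm_command", "arguments": {"series": [[0, 0, -0.0005, 0, 0, 0, 0.03], [0, 0, -0.001, 0, 0, 0, 0.03], [0, 0, -0.0015, 0, 0, 0, 0.03], [-0.001, 0, -0.0017, 0, 0, 0, 0.03], [-0.001, 0, -0.0017, 0, 0, 0, 0.03]]}}

```text
time_s: 15.3
eef_pos: [0.51, 0.1959, 0.1408]
eef_rot: [0.037, 0.041, 0.998, -0.001]
wrist_force: [10.9, -1.0, -3.6]
opening: 0.459
```

```bash
python3 -c "
from h import *
o=rep();print(o['torque'])"
```

```text
t 15.3 lip rel edge mm [-0.71  0.09 -4.01] tilt -4.3 F panel [10.93 -0.14 -3.63] open 0.459
[-0.1004597  -2.06439147 -0.05692166]
```

Held with almost no motion and vertical force near neutral. I'll relieve the sideways force and release.

Emit:
{"name": "arm_command", "arguments": {"series": [[-0.0005, 0, 0, 0, 0, 0, 0.03], [-0.001, 0, 0, 0, 0, 0, 0.03], [-0.0015, 0, 0, 0, 0, 0, 0.03], [-0.0015, 0, 0, 0, 0, 0, 0.03], [-0.0015, 0, 0, 0, 0, 0, 0.045]]}}

```text
time_s: 15.8
eef_pos: [0.5086, 0.1959, 0.1399]
eef_rot: [0.034, 0.041, 0.999, -0.002]
wrist_force: [0.4, 0.1, 0.7]
opening: 0.526
```

Emit:
{"name": "arm_command", "arguments": {"series": [[0, 0, 0, 0, 0, 0, 0.06], [0, 0, 0, 0, 0, 0, 0.06], [0, 0, 0, 0, 0, 0, 0.06], [0, 0, 0, 0, 0, 0, 0.06], [0, 0, 0, 0, 0, 0, 0.06]]}}

```text
time_s: 16.3
eef_pos: [0.5096, 0.1959, 0.1403]
eef_rot: [0.035, 0.041, 0.999, -0.001]
wrist_force: [-0.4, -0.4, 0.1]
opening: 0.704
```

Emit:
{"name": "arm_command", "arguments": {"series": [[0, 0, -0.02, 0, 0, 0, 0.06], [0, 0, -0.05, 0, 0, 0, 0.06], [0, 0, -0.09, 0, 0, 0, 0.06], [0, 0, -0.13, 0, 0, 0, 0.06], [0, 0, -0.17, 0, 0, 0, 0.06]]}}

```text
time_s: 16.8
eef_pos: [0.4975, 0.1968, 0.3115]
eef_rot: [0.035, 0.041, 0.999, -0.001]
wrist_force: [1.2, -0.2, -0.2]
opening: 0.704
```

Emit:
{"name": "arm_command", "arguments": {"series": [[0.04, 0, 0, 0, 0, 0, 0.06], [0.08, 0, 0, 0, 0, 0, 0.06], [0.12, 0, 0, 0, 0, 0, 0.06], [0.16, 0, 0, 0, 0, 0, 0.06], [0.16, 0, 0, 0, 0, 0, 0.06]]}}

```text
time_s: 17.3
eef_pos: [0.3348, 0.2102, 0.2978]
eef_rot: [0.034, 0.04, 0.999, -0.002]
wrist_force: [1.0, 0.3, -0.3]
opening: 0.703
```

Run:
```python
from h import *
P=tool_R(YAW,0,0)[0];o=ctrl.get_obs();print(o['time_s'],o['eef_pos'],o['wrist_force'])
ims=[]
for n,c in(('side',(215,287,212,308)),('top',None)):
    p,d=cam(n,n+'5');W=world(n,d)-([0,.002,.0013] if n=='side' else [0,0,-.0009]);r=(W-[.523,.1945,0])@P*1000
    m=(d>0)&(abs(r[...,0]+7.4)<45)&(abs(r[...,1])<60)&(r[...,2]>92)&(r[...,2]<110)
    b=(d>0)&(abs(r[...,0]+7.4)<55)&(abs(r[...,1])<60)&(r[...,2]>60)&(r[...,2]<110)
    for k,q in(('top',m),('body',b)):
        if q.sum()>5:print(n,k,q.sum(),np.median(r[q],0).round(1),cv2.minAreaRect(r[q][:,:2].astype(np.float32)))
    for mm in(m,):
        if mm.sum()>20:
            A=np.c_[r[mm][:,:2],np.ones(mm.sum())];print(' slope deg',np.degrees(np.linalg.lstsq(A,r[mm][:,2],rcond=None)[0][:2]).round(2))
    lo=(d>0)&(abs(r[...,1])<25)&(r[...,2]>70)&(r[...,2]<87)
    for s,q in(('+x',lo&(r[...,0]>12)&(r[...,0]<35)),('-x',lo&(r[...,0]<-28)&(r[...,0]>-50))):
        if q.any():print(' ledge',s,q.sum(),np.median(r[q][:,2]).round(2))
a=cv2.imread('pics/side5.png')[215:287,212:308];cv2.imwrite('pics/s7.png',cv2.resize(a,(800,600),interpolation=cv2.INTER_CUBIC))
```

```text
17.3 [0.33476983 0.21017365 0.29775537] [ 0.95488962  0.27635013 -0.26854516]
side top 307 [-8.4  2.  99.9] ((-8.014080047607422, -1.2900848388671875), (44.35274887084961, 42.244510650634766), 1.3147560358047485)
side body 658 [-10.5   8.8  87.3] ((-7.950292587280273, -0.5556468963623047), (43.183387756347656, 72.63386535644531), 89.16649627685547)
 slope deg [ 0.62 -2.46]
 ledge +x 82 79.76
 ledge -x 111 79.85
top top 284 [ -8.6  -0.3 100.4] ((-8.381023406982422, -0.09033966064453125), (44.1400260925293, 40.48035430908203), 0.4302431643009186)
top body 491 [-10.1  -2.1  97.8] ((-8.408313751220703, -0.3178825378417969), (72.11314392089844, 41.090484619140625), 0.22986751794815063)
 slope deg [0.59 0.34]
 ledge +x 75 79.66
 ledge -x 95 79.92
```

View pics/s7.png

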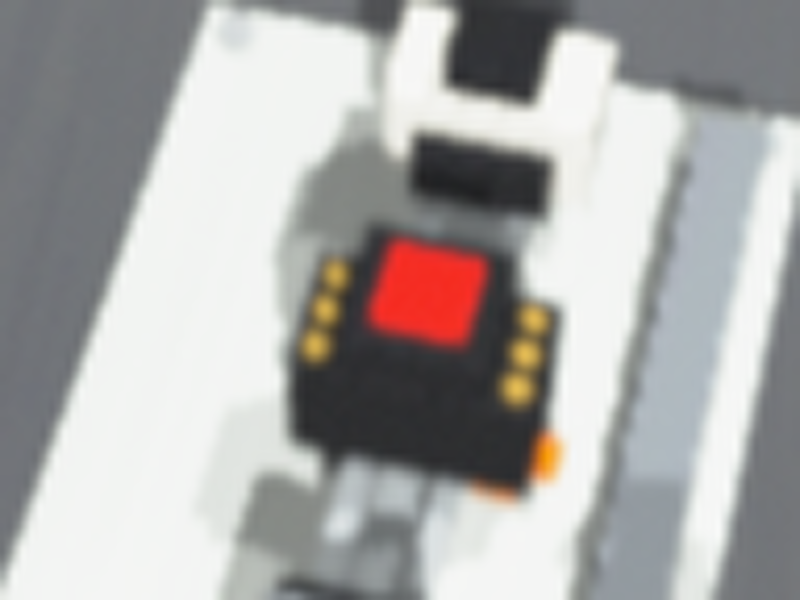

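The released module sits level on the rail: ledges at 79.7 and 79.9 mm at its two ends (flush is 80), top at 100 mm, square within 0.5°. It lies mid-gap, with the foot at rest against the rail at (545,460). I'll hand it in.

```bash
python3 -c "
from h import *
print(ctrl.hand_in())"
```

```text
the job is handed in; nothing more can be done
None
```

I clipped the black relay module onto the rail midway between the blocks, released it, moved the arm clear and handed the job in at about 17 s. The hand-in gives no verdict.

- **How it went:** I gripped the module at 40 mm, held it at a 24° tilt and slid the lip under the far edge with about 5 N of contact. I then rocked it down about the edge. Readings at the end of each move stayed at or below about 15 N down to 4° of tilt, and pressing the foot home near flush reached about 35 N.
- **Last checks (both cameras):**

| Check | Measured | Wanted |
|---|---|---|
| Ledge height at the two ends | 79.7 and 79.9 mm | 80 mm |
| Top height | about 100 mm | 100 mm |
| Squareness to the rail | about 0.5° (top), 1° (side) | under 2.9° |
| Position along the rail | about 1 mm from mid-gap | within 25 mm |
| Panel x | about -8.2 mm | -8.4 mm, from the seen rail edge |

- **Click:** I could not read the foot joint directly, so the click is inferred. The module is level, it didn't lift when I raised the gripper before release, and it stayed put once free.
- **Disagreements:**
  - The stem touched the rail edge about 1.7 mm later than the camera estimate, which fits the calibration error.
  - A mismatch in the side view while carrying came from arm lag.
  - The side camera's fit of the module's top face showed a 2.5° sideways slope, which the top camera (0.3°) did not.

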